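# Count to the third gap of the tray rack and push the tray home

## Task

The loose steel tray lying in front of the rack belongs in the third gap counted from the rack's blue end board. Count first: with a fingertip run along the rack from the blue end, touching the first, the second and then the third divider (the one that closes the third gap), and then push the tray along the bench into that gap until it is fully home against the backboard. Only push the tray, never lift or tip it, and leave the parked tray, the tin, the jar and the bowl where they stand.

Things in the scene. Friction and masses are not known exactly. Their poses are not given: they have to be found in the camera images.
- rack: White wooden tray rack fixed to the bench (bench z = 0), 448 mm wide: six gaps 64 mm clear, open to the front (-x) and top, no floor. Origin on the bench, mid-width, on the front line of the divider noses; x points in to the backboard (face at x = 95 mm, 36 mm high), y left. Gap centres at y = +-36, +-108, +-180 mm. A tray fully home has its origin at x = 43 mm, 9 mm proud of the noses.
- divider_1: Fixed white-painted wooden divider of the rack, 8 mm thick, 95 mm deep (along x), 36 mm high with half-round top and nose; origin on the bench at its front nose, in the middle of its thickness, axes as the rack. Number 1 from the rack's left (+y) end, +144 mm along the rack's y (this number has nothing to do with the blue end).
- divider_2: Fixed white-painted wooden divider of the rack, 8 mm thick, 95 mm deep (along x), 36 mm high with half-round top and nose; origin on the bench at its front nose, in the middle of its thickness, axes as the rack. Number 2 from the rack's left (+y) end, +72 mm along the rack's y (this number has nothing to do with the blue end).
- divider_3: Fixed white-painted wooden divider of the rack, 8 mm thick, 95 mm deep (along x), 36 mm high with half-round top and nose; origin on the bench at its front nose, in the middle of its thickness, axes as the rack. Number 3 from the rack's left (+y) end, 0 mm along the rack's y (this number has nothing to do with the blue end).
- divider_4: Fixed white-painted wooden divider of the rack, 8 mm thick, 95 mm deep (along x), 36 mm high with half-round top and nose; origin on the bench at its front nose, in the middle of its thickness, axes as the rack. Number 4 from the rack's left (+y) end, -72 mm along the rack's y (this number has nothing to do with the blue end).
- divider_5: Fixed white-painted wooden divider of the rack, 8 mm thick, 95 mm deep (along x), 36 mm high with half-round top and nose; origin on the bench at its front nose, in the middle of its thickness, axes as the rack. Number 5 from the rack's left (+y) end, -144 mm along the rack's y (this number has nothing to do with the blue end).
- end_blue: Blue-painted end board, 12 mm thick, 107 mm deep, 50 mm high, closing the rack at its left or right end (y = +218 or -218 mm of the rack); the count starts here. Not a divider: the first gap lies between it and the first divider. Origin on the bench at the middle of its front edge, axes as the rack.
- end_plain: The white end board at the other end of the rack, same size, same origin and axes.
- tray: Loose empty steel tray to push, open-topped, 104 mm long (x), 56 wide (y), 24 high; walls and floor 2.5 mm (inside 99 x 51 mm: a closed fingertip can go in and push on an inner wall). 0.1 to 0.2 kg, slides on the bench. Origin: centre of its underside. Starts in front of the rack, 20 to 60 mm from the noses, turned up to 20 degrees against it. White label on its -x end; either end may lead.
- parked_tray: Bystander: an identical tray already standing in one of the outer gaps of the rack; leave it. Origin at the centre of its underside.
- tin: Bystander: green lidded tin, 90 x 50 x 31 mm, standing in another of the outer gaps; leave it. Origin at the centre of its underside.
- jar: Bystander: glass jar with a red lid, 64 mm across, 75 mm high, standing on the bench in front of one end of the rack. Origin at the centre of its underside.
- bowl: Bystander: small steel bowl, 100 mm across the rim, 42 mm high, standing on the bench in front of the other end of the rack. Origin at the centre of its underside.
Not all that is in view belongs to the job. What is shaped like the tray but orange or red is not meant.

How it is judged:
By the outcome, as a careful person would: the job done as asked, in the order asked, and still so for the second after the job is handed in, with the robot touching nothing.
It also fails if it takes over 64 s, if anything falls off the work surface, if the arm or the gripper's body presses on something with over 40 N, if the wrist force passes 120 N, or if a joint passes its speed limit or range.

## Robot

A 6-joint arm with a two-finger parallel gripper is mounted at the origin on the work surface. World frame = base frame: x ahead of the robot, y to its left, z up, the work surface at z = 0. Lengths are in mm, angles in rad, forces in N, time in s.
With the tool pointing down it reaches from about 300 to 750 mm from the base axis. Payload 8.5 kg.
Tool frame: the origin (TCP) lies at the centre of the arm's flange, where the gripper is bolted on; the fingertips stand 173 mm ahead of it and the grasp point (between the pads) lies 155 mm ahead of it (finger_overhang is the distance from the TCP to the fingertips, in mm); z points along the fingers, y is the line along which they close (so a half turn about z gives the same grasp; the last joint's range is limited). The gripper opens to 85 mm and grips with 20 to 120 N. Pads are 22 mm wide; open, the fingers measure 114 mm over their backs; the gripper's body (76 mm by 85 mm) begins 54 mm behind the grasp point. The pads swing forward as they close: fully open they stand 13 mm farther back than shut.
Start: joints at [-1.454, 0.381, 1.297, -0, 1.464, -0.215], TCP at [179.154, -519.986, 404.722] pointing down, gripper open.
Joint ranges: [-3.11, 3.11], [-0.89, 2.33], [0.22, 2.48], [-1.42, 4.56], [0.17, 2.85], [-2.88, 2.88]. Speed limits (rad/s): [2.39, 2.39, 3.14, 3.14, 3.14, 3.14].

## Interface

Orientations are given as a 3x3 rotation matrix whose columns are the frame's x, y, z axes.
In Python, from station import * gives the robot as it stands.
- The arm moves only by the tool arm_command, never from a script. Its argument "targets" is a list of rows, each a list of 5 numbers: the shift along the tool's x, y, z in m, then the turn about the tool's z in degrees, then the gripper command: -1 is fully open, 1 is shut, values between are in proportion. A call has 1 to 8 rows; each row is the pose to reach, as a shift and turn from the pose commanded when the call began, along the tool's axes at that moment; what a row does not reach only later rows make up. A row lasts 1/12 s, in which the tool goes at most 41.7 mm and 7.16 degrees, less where a joint would pass 70% of its speed; a pose out of reach is approached as far as the arm can. A call with a gripper value outside its range is refused whole. The fingers move at their own pace and stop on an object; "squeeze" is the grip in N (left out, the last holds). Time passes only in rows, so rows that repeat a pose let the fingers close. It gives the time, the measured TCP pose, the force, the opening and the grip force at its end, in the units of the state.
- get_state(): the state, without advancing time (a new reading comes with each control period).
- read_camera(name): name is "scene" or "top" or "wrist"; returns a dict with "image" (400x640x3 uint8, red, green, blue), "fovy" (degrees; the focal length in pixels is half the picture's height over the tangent of half this angle, whatever the lens; pixels are square), "cx", "cy" (the principal point, pixels), "rvec" (rotation vector, rad) and "tvec" (3), from world to camera coordinates, as OpenCV has them; the wrist camera has in their place "tool_from_camera" (4x4, takes a point from camera to tool coordinates, whose origin is the TCP and whose axes are the flange's). Camera axes: x right, y down, z forward; pixel columns grow to the right and rows downward; lengths in mm; the calibration is good to about 2 mm. A picture is of the moment at which its call begins: read the wrist's pose just before it. There is no depth.
- close_job(): hands the job in; it is judged then, once.
Trained networks look in the newest picture that a camera, given by its name, has taken for a name from the list of things; names that differ only in an ending like _2 or _b are one class to them, and where a whole thing is asked for, a point or a joint stands for the part that bears it (a point fixed in the world has none). Each returns a list of dicts, best first, with "score" (0 to 1); they miss things now and then, are a little off and sometimes report something else, mostly with a low value. They report only what shows in the picture. A call takes as long as a camera call. They do not tell look-alikes from the thing itself.
- look_for(camera, name): "rect" ([centre column, centre row, width, height] in pixels, round what is visible of it).
The state is a dict: "time_s": time; "joints": joint angles; "qd": joint speeds; "effort": joint torques, N m; "tcp_pos": TCP position; "eef_rot": TCP orientation; "ft_force": force on the tool from outside, world axes, zero at the start; "wrist_torque": the same for the moment, N m; "width": finger opening in mm; "finger_force": force on a finger pad.
Only numpy, scipy, OpenCV 4.12 (cv2) and the standard library are available. Lean on these libraries where they do the work, as an engineer would, in place of code of your own. Each camera call takes 0.05 s, during which the arm holds its last target. There are 200 camera calls.

## Working session

There is one attempt and no reset: what is moved stays moved. The work goes in short steps, Python scripts to look and compute and a tool call to move; the robot and the scene stay as the last step left them, time stands still between calls to the robot, and variables do not carry over. Pictures are saved under pics/ and viewed, at most 10 in all, crops included, and the job is handed in when it is done.

Besides the shell and the picture viewer there is one more tool, called as a command line: name --pt "numbers of a row" for each row, then --argument value for the rest. arm_command: Moves the arm, as the interface text tells. Its arguments: {"type":"object","properties":{"targets":{"type":"array","items":{"type":"array","items":{"type":"number"}}},"squeeze":{"type":"number"}},"required":["targets"]}

```bash
mkdir -p pics; cat > h.py <<'E'
from station import *
import numpy as np, cv2
def cam(n):
    c=read_camera(n); return c
def K(c):
    f=200/np.tan(np.radians(c["fovy"])/2); return np.array([[f,0,c["cx"]],[0,f,c["cy"]],[0,0,1.]])
def proj(c,P):
    return cv2.projectPoints(np.float64(P).reshape(-1,3),np.float64(c["rvec"]),np.float64(c["tvec"]),K(c),None)[0].reshape(-1,2)
def ray(c,uv,z):
    R=cv2.Rodrigues(np.float64(c["rvec"]))[0];t=np.float64(c["tvec"]).ravel()
    o=-R.T@t; out=[]
    for u in np.reshape(uv,(-1,2)):
        d=R.T@np.linalg.inv(K(c))@np.array([u[0],u[1],1]); out.append(o+d*(z-o[2])/d[2])
    return np.array(out)
def save(im,n): cv2.imwrite("pics/"+n,cv2.cvtColor(im,cv2.COLOR_RGB2BGR))
E
python3 - <<'E'
from h import *
for n in("top","scene"):
    c=cam(n); save(c["image"],n+"0.png"); np.save(n+".npy",c,allow_pickle=True)
    R=cv2.Rodrigues(np.float64(c["rvec"]))[0];print(n,c["fovy"],-R.T@np.float64(c["tvec"]).ravel())
    for k in["rack","end_blue","end_plain","tray","jar","bowl","tin","divider_1"]:
        print(k,[(np.round(d["rect"]).tolist(),round(d["score"],2),ray(c,d["rect"][:2],20)[0].round().tolist()) for d in look_for(n,k)])
s=get_state();print(s["tcp_pos"],np.round(s["eef_rot"],3).tolist(),s["ft_force"],s["width"],s["time_s"])
E
```

```text
top 57.2855163481371 [ 406.83985509   33.20945163 1026.36585045]
rack [([312.0, 166.0, 155.0, 52.0], 0.7, [679.0, 36.0, 20.0])]
end_blue [([233.0, 169.0, 10.0, 38.0], 0.52, [673.0, 257.0, 20.0])]
end_plain [([391.0, 164.0, 11.0, 43.0], 0.58, [680.0, -189.0, 20.0]), ([214.0, 212.0, 28.0, 30.0], 0.4, [553.0, 307.0, 20.0])]
tray [([362.0, 214.0, 26.0, 44.0], 0.91, [537.0, -101.0, 20.0]), ([308.0, 277.0, 44.0, 33.0], 0.9, [371.0, 52.0, 20.0]), ([429.0, 142.0, 42.0, 40.0], 0.6, [742.0, -303.0, 20.0])]
jar []
bowl [([422.0, 198.0, 37.0, 38.0], 0.67, [579.0, -271.0, 20.0])]
tin [([312.0, 171.0, 4.0, 37.0], 0.73, [663.0, 37.0, 20.0]), ([250.0, 175.0, 20.0, 35.0], 0.67, [655.0, 209.0, 20.0])]
divider_1 [([365.0, 169.0, 6.0, 30.0], 0.6, [667.0, -115.0, 20.0]), ([263.0, 171.0, 3.0, 40.0], 0.46, [666.0, 174.0, 20.0]), ([338.0, 168.0, 3.0, 29.0], 0.4, [671.0, -39.0, 20.0])]
scene 45.494428938745386 [1257.54814407 -265.03592088  994.45854502]
rack [([358.0, 254.0, 173.0, 98.0], 0.98, [718.0, 40.0, 20.0])]
end_blue [([428.0, 210.0, 28.0, 36.0], 0.92, [659.0, 262.0, 20.0])]
end_plain [([264.0, 267.0
[... 361 characters left out ...]
.0, 30.0, 35.0], 0.65, [544.0, 313.0, 20.0])]
bowl [([217.0, 245.0, 41.0, 41.0], 0.56, [575.0, -270.0, 20.0])]
tin [([412.0, 213.0, 30.0, 35.0], 0.85, [652.0, 219.0, 20.0])]
divider_1 [([373.0, 228.0, 17.0, 30.0], 0.81, [660.0, 106.0, 20.0]), ([401.0, 219.0, 20.0, 30.0], 0.8, [660.0, 184.0, 20.0]), ([318.0, 243.0, 15.0, 30.0], 0.72, [655.0, -39.0, 20.0]), ([293.0, 254.0, 14.0, 32.0], 0.68, [665.0, -106.0, 20.0]), ([349.0, 238.0, 16.0, 24.0], 0.54, [668.0, 37.0, 20.0]), ([263.0, 268.0, 19.0, 37.0], 0.27, [676.0, -184.0, 20.0])]
[ 179.14421063 -519.97354005  404.72887335] [[0.945, 0.326, -0.0], [0.326, -0.945, 0.0], [-0.0, -0.0, -1.0]] [ 0.46398035 -0.21171478  1.23350712] 85.8802153336209 0.9
```

View pics/top0.png

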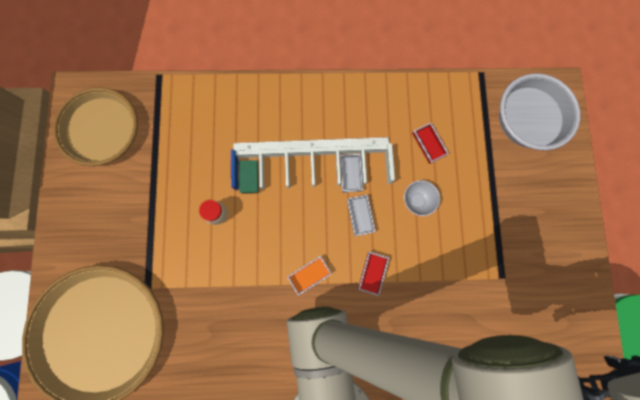

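View pics/scene0.png

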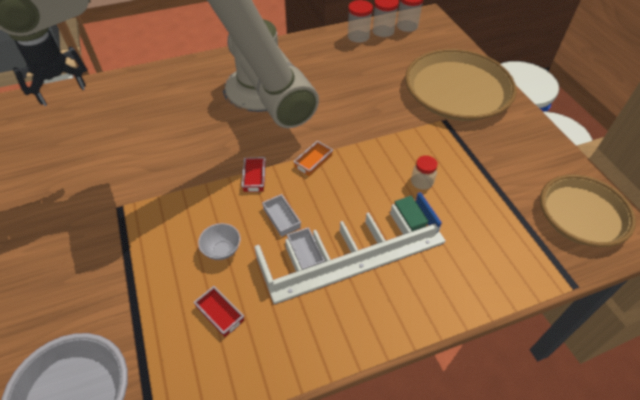

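The top view shows the blue end board at the left (235,169), so world +y. The dividers follow at columns ~261, 287, 313, 340 and 365. The tin is in gap 1 and the parked tray is in gap 5 (352,172). The tray candidates are:
- Steel tray at (362,214): loose and grey in front of the rack, so it fits.
- Steel tray at (352,172): parked inside the rack.
- Orange tray at (310,275), red trays at (375,272) and (430,142): wrong colour.

I'll confirm with an enlarged crop.

```bash
python3 - <<'E'
from h import *
c=np.load("top.npy",allow_pickle=True).item()
im=c["image"][125:245,225:405]
save(cv2.resize(im,None,fx=4.4,fy=4.4,interpolation=cv2.INTER_CUBIC),"crop.png")
# tray initial guess and rack yaw from divider noses
E
```

```text
(no output)
```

View pics/crop.png

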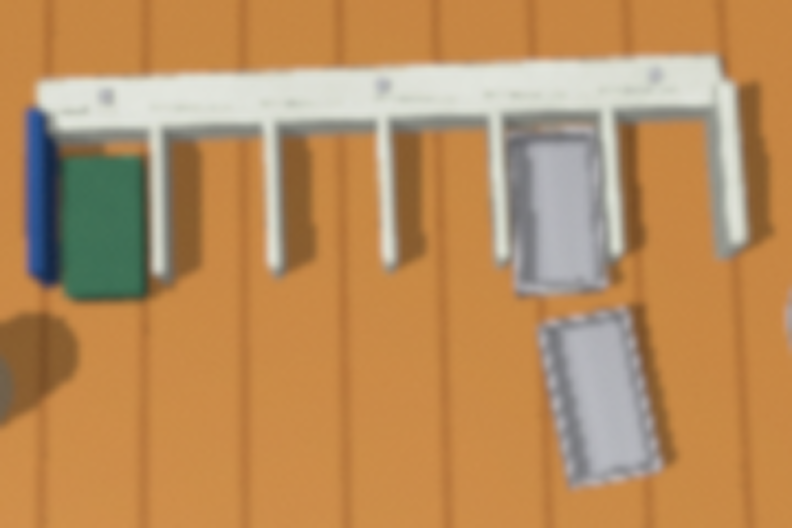

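The crop confirms it: the loose grey tray is at crop (600,395), the parked one is in gap 5, and the free target gap lies between the dividers at crop x≈275 and x≈389.

```bash
python3 - <<'E'
from h import *
c=np.load("top.npy",allow_pickle=True).item()
def pt(p,z): return ray(c,np.array(p)/4.4+[224.6,124.6],z)[:,:2]
n=pt([(160,277),(275,271),(389,268),(501,264),(617,257)],25)
print(n.round(1).tolist())
A=[];b=[]
from scipy.optimize import least_squares
m=np.array([[0,144-72*i] for i in range(5)])
def T(p,m): 
    a=p[2];return m@np.array([[np.cos(a),np.sin(a)],[-np.sin(a),np.cos(a)]])+p[:2]
r=least_squares(lambda p:(T(p,m)-n).ravel(),[620,37,0]);print("rack",r.x,np.abs(r.fun).max())
q=pt([(540,325),(628,308),(661,466),(572,487)],24)
mt=np.array([[52,28],[52,-28],[-52,-28],[-52,28]])
t=least_squares(lambda p:(T(p,mt)-q).ravel(),[540,-100,0]);print("tray",t.x,t.fun.round(1))
print("tray in rack", T([0,0,-r.x[2]],np.array([t.x[:2]-r.x[:2]])), np.degrees(t.x[2]-r.x[2]))
E
```

```text
[[616.9, 178.0], [619.4, 105.6], [620.0, 33.5], [621.3, -37.8], [624.4, -112.0]]
rack [6.20410584e+02 3.34533393e+01 2.33789391e-02] 1.5066193071330929
tray [ 5.35589556e+02 -9.77270540e+01  1.66307769e-01] [ 0.7 -0.2  0.1  1.  -1.7  0.1  0.9 -1. ]
tray in rack [[ -87.86442782 -129.16170005]] 8.189218695729386
```

Blue is on the +y side. The dividers to touch are at world y≈178, 106 and 34, and the target gap is centred at y≈70. I'll move over divider 1 with the fingers shut.

arm_command --pt "0.679 -0.504 0.125 -72.3 1" --pt "0.679 -0.504 0.125 -72.3 1" --pt "0.679 -0.504 0.125 -72.3 1" --pt "0.679 -0.504 0.125 -72.3 1" --pt "0.679 -0.504 0.125 -72.3 1" --pt "0.679 -0.504 0.125 -72.3 1" --pt "0.679 -0.504 0.125 -72.3 1" --pt "0.679 -0.504 0.125 -72.3 1" --squeeze 20

```text
time_s: 1.57
tcp_pos: [366.1, -246.1, 356.0]
eef_rot: [[0.231, 0.973, 0.001], [0.973, -0.231, -0.001], [-0.0, 0.001, -1.0]]
ft_force: [1.5, -0.8, -0.3]
width: -0.1
finger_force: 0.0
```

```bash
cat >> h.py <<'E'
def go(x,y,z,yaw):  # world target, yaw (deg) of tool y axis
    s=get_state();R=np.array(s["eef_rot"]);p=np.array(s["tcp_pos"])
    a=np.degrees(np.arctan2(R[1,1],R[0,1]));d=R.T@(np.array([x,y,z])-p)
    print("shift",(d/1000).round(4).tolist(),"turn",round(a-yaw,2),"| at",p.round(1).tolist(),round(a,2),"F",np.round(s["ft_force"],1).tolist(),"w",round(s["width"],1),"t",round(s["time_s"],2),"j",np.round(s["joints"],2).tolist())
E
python3 -c "
from h import *
go(657,178.4,280,1.3)"
```

```text
shift [0.4803, 0.1848, 0.0759] turn -14.67 | at [366.1, -246.1, 356.0] -13.37 F [1.5, -0.8, -0.3] w -0.1 t 1.57 j [-0.86, 0.24, 1.66, 0.0, 1.24, -0.63]
```

arm_command --pt "0.48 0.185 0.076 -14.7 1" --pt "0.48 0.185 0.076 -14.7 1" --pt "0.48 0.185 0.076 -14.7 1" --pt "0.48 0.185 0.076 -14.7 1" --pt "0.48 0.185 0.076 -14.7 1" --pt "0.48 0.185 0.076 -14.7 1" --pt "0.48 0.185 0.076 -14.7 1" --pt "0.48 0.185 0.076 -14.7 1"

```text
time_s: 2.23
tcp_pos: [554.4, 25.0, 307.0]
eef_rot: [[-0.018, 1.0, 0.0], [1.0, 0.018, -0.0], [-0.0, 0.0, -1.0]]
ft_force: [0.8, -0.8, 0.9]
width: 0.0
finger_force: 0.0
```

arm_command --pt "0.18 0.02 0.015 0 1" --pt "0.18 0.02 0.015 0 1" --pt "0.18 0.02 0.015 0 1" --pt "0.18 0.02 0.015 0 1" --pt "0.18 0.02 0.015 0 1"

```text
time_s: 2.65
tcp_pos: [569.9, 207.9, 291.7]
eef_rot: [[-0.021, 1.0, -0.0], [1.0, 0.021, 0.001], [0.001, -0.0, -1.0]]
ft_force: [-0.9, 0.3, -0.2]
width: 0.1
finger_force: 0.0
```

```bash
python3 -c "
from h import *
go(657,178.4,215,1.3)"
```

```text
shift [-0.0314, 0.0865, 0.0766] turn -0.08 | at [569.9, 207.9, 291.7] 1.22 F [-0.9, 0.3, -0.2] w 0.1 t 2.65 j [0.15, 0.58, 1.3, 0.0, 1.26, 0.13]
```

arm_command --pt "-0.031 0.086 0.04 0 1" --pt "-0.031 0.086 0.04 0 1" --pt "-0.031 0.086 0.04 0 1" --pt "-0.031 0.086 0.072 0 1" --pt "-0.031 0.086 0.076 0 1" --pt "-0.031 0.086 0.079 0 1" --pt "-0.031 0.086 0.081 0 1" --pt "-0.031 0.086 0.082 0 1"

```text
time_s: 3.32
tcp_pos: [656.8, 174.0, 211.7]
eef_rot: [[-0.018, 1.0, 0.002], [1.0, 0.018, 0.0], [0.0, 0.002, -1.0]]
ft_force: [0.3, -0.3, 0.7]
width: 0.1
finger_force: 0.0
```

```bash
python3 -c "
from h import *
go(657,178.4,208,1.3)
c=cam('wrist');save(c['image'],'w1.png');np.save('w1.npy',c,allow_pickle=True);print(c['tool_from_camera'].round(2).tolist() if hasattr(c['tool_from_camera'],'round') else c['tool_from_camera'],c['fovy'])"
```

```text
shift [0.0044, 0.0003, 0.0037] turn -0.27 | at [656.8, 174.0, 211.7] 1.03 F [0.3, -0.3, 0.7] w 0.1 t 3.32 j [0.09, 0.77, 1.15, -0.0, 1.22, 0.07]
[[-0.0, -0.96, -0.29, 73.64], [1.0, -0.0, 0.0, -0.3], [-0.0, -0.29, 0.96, 30.78], [0.0, 0.0, 0.0, 1.0]] 68.25824626388682
```

View pics/w1.png

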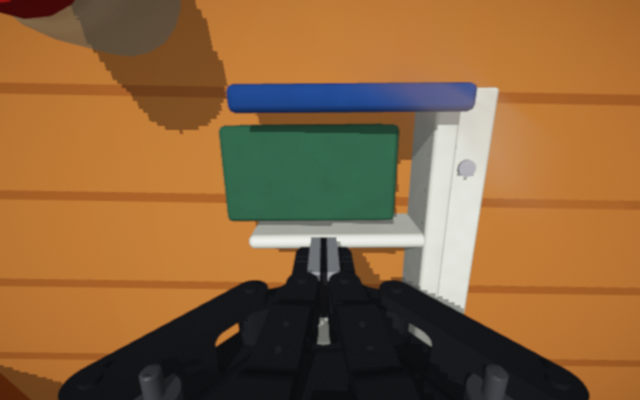

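The wrist view shows the closed fingertip at (323,240), just above divider 1. The tin and the blue board lie beyond it at (310,175) and (350,97). I'll touch down by 5–6 mm.

arm_command --pt "0.003 0 0.002 0 1" --pt "0.003 0 0.004 0 1" --pt "0.003 0 0.005 0 1" --pt "0.003 0 0.006 0 1"

```text
time_s: 3.7
tcp_pos: [656.8, 177.3, 208.8]
eef_rot: [[-0.018, 1.0, 0.004], [1.0, 0.018, 0.0], [0.0, 0.004, -1.0]]
ft_force: [-10.6, -2.0, 30.9]
width: -0.3
finger_force: 15.0
```

Contact with divider 1 (31 N). Next is divider 2, more gently.

arm_command --pt "0 0 -0.025 0 1" --pt "-0.036 0 -0.025 0 1" --pt "-0.072 0 -0.025 0 1" --pt "-0.072 0 -0.015 0 1" --pt "-0.072 0 -0.006 0 1" --pt "-0.072 0 -0.003 0 1" --pt "-0.072 0 -0.002 0 1" --pt "-0.072 0 -0.001 0 1"

```text
time_s: 4.37
tcp_pos: [658.2, 104.6, 208.8]
eef_rot: [[-0.019, 1.0, 0.003], [1.0, 0.019, -0.004], [-0.004, 0.003, -1.0]]
ft_force: [-11.8, -11.9, 32.3]
width: -0.1
finger_force: 16.0
```

```bash
python3 -c "
from h import *
go(658.7,106.4,207,1.3)"
```

```text
shift [0.0018, 0.0005, 0.0018] turn -0.23 | at [658.2, 104.6, 208.8] 1.07 F [-11.8, -11.9, 32.3] w -0.1 t 4.37 j [-0.02, 0.76, 1.2, -0.0, 1.18, -0.04]
```

Divider 2 touched. Next is divider 3.

arm_command --pt "0 0 -0.025 0 1" --pt "-0.036 0 -0.025 0 1" --pt "-0.071 0 -0.025 0 1" --pt "-0.071 0 -0.015 0 1" --pt "-0.071 0 -0.005 0 1" --pt "-0.071 0 -0.002 0 1" --pt "-0.071 0 -0.001 0 1" --pt "-0.071 0 0 0 1"

```text
time_s: 5.03
tcp_pos: [659.4, 34.5, 208.7]
eef_rot: [[-0.019, 1.0, 0.003], [1.0, 0.019, -0.004], [-0.004, 0.003, -1.0]]
ft_force: [-12.7, -8.8, 37.4]
width: 0.1
finger_force: 18.3
```

```bash
python3 -c "
from h import *
go(660.4,34.4,207,1.3)"
```

```text
shift [-0.0001, 0.001, 0.0017] turn -0.18 | at [659.4, 34.5, 208.7] 1.12 F [-12.7, -8.8, 37.4] w 0.1 t 5.03 j [-0.13, 0.75, 1.22, -0.0, 1.17, -0.14]
```

All three dividers were touched in order. Now I'll lift and hover over the tray with the fingers partly open. They will go inside the tray lengthwise, to push sideways on its inner wall.

arm_command --pt "0 0 -0.04 0 1" --pt "0 0 -0.07 0 1" --pt "-0.04 -0.04 -0.07 -4 -0.35" --pt "-0.07 -0.07 -0.07 -8.4 -0.35" --pt "-0.1 -0.1 -0.07 -8.4 -0.35" --pt "-0.13 -0.126 -0.055 -8.4 -0.35" --pt "-0.13 -0.126 -0.05 -8.4 -0.35" --pt "-0.13 -0.126 -0.05 -8.4 -0.35"

```text
time_s: 5.7
tcp_pos: [533.9, -98.8, 253.2]
eef_rot: [[-0.162, 0.987, -0.005], [0.987, 0.162, 0.002], [0.003, -0.004, -1.0]]
ft_force: [0.4, -0.3, -0.3]
width: 57.8
finger_force: 0.0
```

```bash
python3 -c "
from h import *
go(535.6,-97.7,177,9.5)
c=cam('wrist');save(c['image'],'w2.png')"
```

```text
shift [0.0006, 0.0022, 0.0762] turn -0.18 | at [533.9, -98.8, 253.2] 9.32 F [0.4, -0.3, -0.3] w 57.8 t 5.7 j [-0.4, 0.53, 1.54, -0.0, 1.08, -0.56]
```

View pics/w2.png

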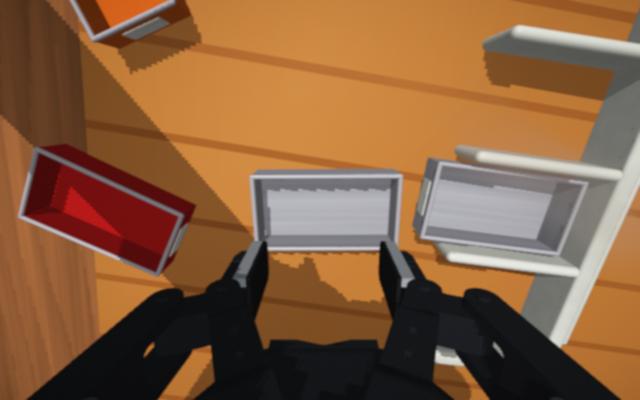

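The wrist view shows the tray rim at (252–402, 172–249), aligned with the fingers at columns 262 and 385. The tray lies about 5 mm further toward tool +x. The red tray on the left is a decoy and the parked tray is to the right. I'll descend into the tray.

arm_command --pt "0.005 0.002 0.02 -0.5 -0.44" --pt "0.005 0.002 0.04 -0.5 -0.44" --pt "0.005 0.002 0.055 -0.5 -0.44" --pt "0.005 0.002 0.065 -0.5 -0.44" --pt "0.005 0.002 0.072 -0.5 -0.44" --pt "0.005 0.002 0.075 -0.5 -0.44" --pt "0.005 0.002 0.075 -0.5 -0.44"

```text
time_s: 6.33
tcp_pos: [537.2, -92.5, 180.0]
eef_rot: [[-0.173, 0.985, -0.0], [0.985, 0.173, 0.0], [0.0, -0.0, -1.0]]
ft_force: [-0.3, -0.3, -0.1]
width: 61.6
finger_force: 0.0
```

```bash
python3 -c "
from h import *
go(533,82,178,1.3)
c=cam('wrist');save(c['image'],'w3.png')"
```

```text
shift [0.1726, 0.026, 0.002] turn 8.65 | at [537.2, -92.5, 180.0] 9.95 F [-0.3, -0.3, -0.1] w 61.6 t 6.33 j [-0.39, 0.64, 1.6, 0.0, 0.91, -0.56]
```

View pics/w3.png

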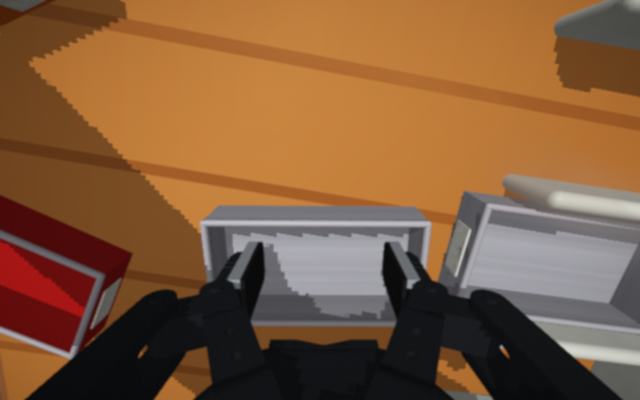

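Both fingers are inside the tray (walls at 203–430, rows 210–325). I'll push sideways (+y) and straighten the tray gradually.

arm_command --pt "0.007 0.001 0.003 0 -0.44" --pt "0.014 0.002 0.003 0 -0.44" --pt "0.024 0.004 0.003 1 -0.44" --pt "0.036 0.005 0.003 2 -0.44" --pt "0.048 0.007 0.003 3 -0.44" --pt "0.06 0.009 0.003 4 -0.44" --pt "0.072 0.011 0.003 5 -0.44" --pt "0.084 0.013 0.003 6 -0.44"

```text
time_s: 7.05
tcp_pos: [535.0, -7.0, 177.7]
eef_rot: [[-0.068, 0.998, 0.001], [0.998, 0.068, -0.0], [-0.0, 0.001, -1.0]]
ft_force: [0.3, -0.3, -0.5]
width: 61.2
finger_force: 0.3
```

```bash
python3 -c "
from h import *
go(533,80,176,1.3)"
```

```text
shift [0.0869, 0.0038, 0.0017] turn 2.57 | at [535.0, -7.0, 177.7] 3.87 F [0.3, -0.3, -0.5] w 61.2 t 7.05 j [-0.23, 0.63, 1.63, -0.0, 0.88, -0.3]
```

arm_command --pt "0.012 0.001 0 1 -0.44" --pt "0.024 0.002 0 2 -0.44" --pt "0.036 0.003 0 2.6 -0.44" --pt "0.048 0.004 0 2.6 -0.44" --pt "0.06 0.004 0 2.6 -0.44" --pt "0.07 0.004 0 2.6 -0.44" --pt "0.077 0.004 0 2.6 -0.44" --pt "0.08 0.004 0 2.6 -0.44"

```text
time_s: 7.72
tcp_pos: [533.5, 73.0, 177.4]
eef_rot: [[-0.024, 1.0, 0.0], [1.0, 0.024, -0.0], [-0.0, 0.0, -1.0]]
ft_force: [-0.7, -1.3, 1.7]
width: 61.3
finger_force: 0.7
```

```bash
python3 -c "
from h import *
go(533,80,176,1.3)
c=cam('wrist');save(c['image'],'w4.png')"
```

```text
shift [0.007, -0.0004, 0.0014] turn 0.07 | at [533.5, 73.0, 177.4] 1.37 F [-0.7, -1.3, 1.7] w 61.3 t 7.72 j [-0.08, 0.63, 1.62, -0.0, 0.89, -0.11]
```

View pics/w4.png

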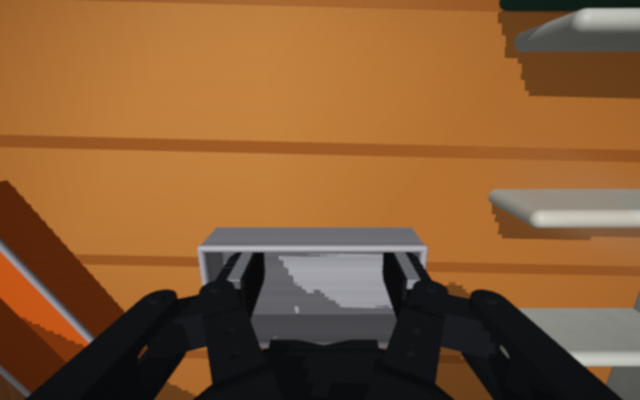

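```bash
cat >> h.py <<'E'
def wray(c,uv,z,s=None):
    s=s or get_state();T=np.eye(4);T[:3,:3]=s["eef_rot"];T[:3,3]=s["tcp_pos"];M=T@np.array(c["tool_from_camera"])
    out=[]
    for u in np.reshape(uv,(-1,2)):
        d=M[:3,:3]@np.linalg.inv(K(c))@np.array([u[0],u[1],1.]);o=M[:3,3];out.append((o+d*(z-o[2])/d[2])[:2])
    return np.array(out)
def inrack(P,r=(620.4,33.5,.0234)):
    a=r[2];return (np.reshape(P,(-1,2))-r[:2])@np.array([[np.cos(a),-np.sin(a)],[np.sin(a),np.cos(a)]])
E
python3 - <<'E'
from h import *
c=cam("wrist")
print("tray +y rim",inrack(wray(c,[(200,248),(427,247)],24)).round(1).tolist())
print("div2 low/top edges, nose",inrack(wray(c,[(535,226),(497,190),(500,208)],34)).round(1).tolist(), "div3 edges",inrack(wray(c,[(535,310),(535,362)],34)).round(1).tolist())
c=cam("top");save(c["image"],"top2.png")
for k in["tray"]: print([(np.round(d["rect"]).tolist(),round(d["score"],2),inrack(ray(c,d["rect"][:2],20)[0][:2]).round().tolist()) for d in look_for("top",k)])
E
```

```text
tray +y rim [[-142.5, 53.1], [-38.7, 53.6]]
div2 low/top edges, nose [[0.8, 68.1], [-17.4, 83.4], [-14.9, 75.9]] div3 edges [[9.4, 27.3], [15.6, -2.2]]
[([322.0, 272.0, 17.0, 21.0], 0.65, [[-240.0, -15.0]]), ([431.0, 143.0, 35.0, 38.0], 0.62, [[111.0, -345.0]])]
```

The tray is square to the rack and centred at rack y≈25, so it needs about +10.5 mm more.

arm_command --pt "0.004 0 0 0 -0.44" --pt "0.008 0 0 0 -0.44" --pt "0.0105 0 0 0 -0.44" --pt "0.0105 0 0 0 -0.44"

```text
time_s: 8.25
tcp_pos: [533.4, 82.9, 177.2]
eef_rot: [[-0.023, 1.0, -0.0], [1.0, 0.023, 0.0], [0.0, -0.0, -1.0]]
ft_force: [-1.7, -0.2, 0.2]
width: 61.4
finger_force: 0.0
```

```bash
python3 - <<'E'
from h import *
go(533,80,176,1.3)
c=cam("wrist");save(c["image"][200:400],"w5.png")
# bright rim line row near columns 300-330 
g=cv2.cvtColor(c["image"],cv2.COLOR_RGB2GRAY)
for u in(215,280,330,410): print(u,g[222:262,u].tolist())
E
```

```text
shift [-0.0029, -0.0005, 0.0012] turn 0.02 | at [533.4, 82.9, 177.2] 1.32 F [-1.7, -0.2, 0.2] w 61.4 t 8.25 j [-0.07, 0.64, 1.62, 0.0, 0.89, -0.09]
215 [135, 136, 136, 136, 135, 130, 121, 114, 108, 105, 104, 106, 107, 108, 109, 108, 110, 110, 110, 108, 105, 102, 110, 136, 162, 181, 184, 171, 147, 111, 77, 61, 60, 61, 61, 61, 61, 61, 61, 60]
280 [137, 136, 136, 136, 130, 118, 109, 108, 108, 106, 106, 106, 107, 109, 109, 110, 110, 111, 109, 107, 106, 103, 111, 135, 163, 182, 187, 174, 150, 121, 103, 113, 137, 145, 138, 126, 120, 119, 121, 117]
330 [131, 131, 131, 131, 128, 119, 110, 107, 108, 107, 106, 107, 108, 108, 110, 110, 110, 110, 111, 108, 107, 102, 109, 134, 161, 178, 183, 173, 151, 122, 101, 100, 115, 142, 152, 151, 149, 149, 151, 154]
410 [124, 125, 125, 124, 123, 117, 111, 107, 105, 105, 105, 105, 105, 107, 106, 108, 107, 108, 109, 107, 105, 102, 108, 132, 159, 173, 177, 169, 148, 106, 56, 24, 14, 16, 19, 22, 24, 33, 45, 60]
```

Tray centre is now at rack y≈36.5. I'll recentre the fingers inside the tray without touching it, then advance (+x) so the leading finger pushes the front wall.

arm_command --pt "-0.008 0 0 0 -0.44" --pt "-0.015 0 0 0 -0.44" --pt "-0.015 0.008 0 0 -0.44" --pt "-0.015 0.016 0 0 -0.44" --pt "-0.015 0.024 0 0 -0.44" --pt "-0.015 0.033 0 0 -0.44" --pt "-0.015 0.042 0 0 -0.44" --pt "-0.015 0.045 0 0 -0.44"

```text
time_s: 8.97
tcp_pos: [580.3, 68.5, 177.3]
eef_rot: [[-0.023, 1.0, 0.001], [1.0, 0.023, -0.0], [-0.0, 0.001, -1.0]]
ft_force: [-1.8, 0.6, 1.8]
width: 61.4
finger_force: 0.6
```

```bash
python3 - <<'E'
from h import *
go(675,70,177,1.3);s=get_state();print(inrack(s["tcp_pos"][:2]))
c=cam("wrist");save(c["image"],"w6.png")
E
```

```text
shift [-0.0007, 0.0947, 0.0004] turn 0.01 | at [580.3, 68.5, 177.3] 1.31 F [-1.8, 0.6, 1.8] w 61.4 t 8.97 j [-0.08, 0.69, 1.48, 0.0, 0.97, -0.11]
[[-39.23664734  35.92688791]]
```

View pics/w6.png

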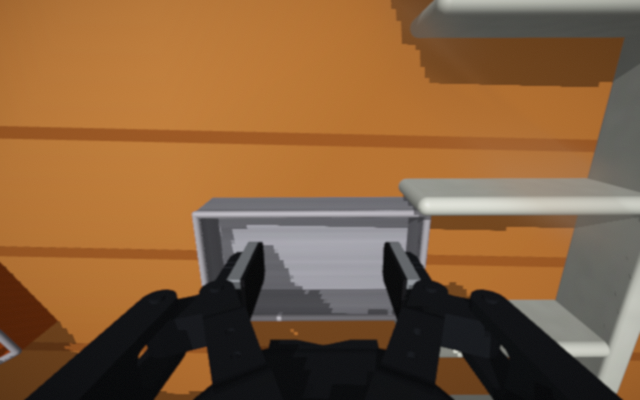

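```bash
python3 - <<'E'
from h import *
c=cam("wrist");g=cv2.cvtColor(c["image"],cv2.COLOR_RGB2GRAY)
for u in(215,280,330,390): print(u,g[204:222,u].tolist())
print(inrack(wray(c,[(215,212),(390,212)],24)).round(1).tolist(),inrack(wray(c,[(430,212),(600,212)],33)).round(1).tolist())
E
```

```text
215 [112, 111, 113, 112, 111, 110, 120, 144, 168, 184, 190, 178, 157, 126, 85, 64, 60, 61]
280 [112, 114, 114, 115, 112, 110, 121, 150, 174, 187, 186, 172, 150, 124, 107, 102, 100, 100]
330 [112, 113, 114, 114, 111, 108, 119, 152, 177, 186, 183, 168, 142, 114, 101, 101, 101, 100]
390 [112, 112, 112, 113, 111, 114, 132, 159, 177, 182, 176, 161, 134, 107, 98, 100, 99, 98]
[[-87.8, 65.7], [-10.8, 65.6]] [[3.4, 68.9], [72.8, 68.8]]
```

The tray is square, with about 3 mm clearance on the divider 2 side and 5 mm on the other. I'll push on in.

arm_command --pt "-0.001 0.01 0 0 -0.44" --pt "-0.001 0.02 0 0 -0.44" --pt "-0.001 0.03 0 0 -0.44" --pt "-0.001 0.04 0 0 -0.44" --pt "-0.001 0.05 0 0 -0.44" --pt "-0.001 0.06 0 0 -0.44" --pt "-0.001 0.07 0 0 -0.44" --pt "-0.001 0.076 0 0 -0.44"

```text
time_s: 9.73
tcp_pos: [655.3, 69.3, 177.1]
eef_rot: [[-0.023, 1.0, -0.0], [1.0, 0.023, 0.0], [0.0, -0.0, -1.0]]
ft_force: [-2.7, -0.2, 1.0]
width: 61.8
finger_force: 0.8
```

arm_command --pt "0 0.004 0 0 -0.44" --pt "0 0.008 0 0 -0.44" --pt "0 0.01 0 0 -0.44" --pt "0 0.012 0 0 -0.44"

```text
time_s: 10.07
tcp_pos: [666.7, 69.5, 177.2]
eef_rot: [[-0.023, 1.0, -0.0], [1.0, 0.023, 0.0], [0.0, -0.0, -1.0]]
ft_force: [-0.2, -0.3, 0.1]
width: 61.7
finger_force: 0.5
```

```bash
python3 - <<'E'
from h import *
s=get_state();print(inrack(s["tcp_pos"][:2]),s["ft_force"].round(1) if hasattr(s["ft_force"],"round") else s["ft_force"])
c=cam("wrist");save(c["image"],"w7.png")
E
```

```text
[[47.17053871 34.9137321 ]] [-0.2 -0.3  0.1]
```

View pics/w7.png

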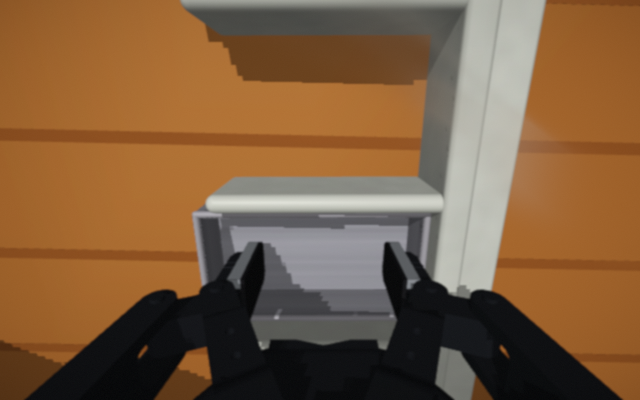

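The tray is in the gap, with its front wall at column ~425 and the backboard face at ~438, so several mm remain. I'll keep pushing slowly until it makes contact.

arm_command --pt "0 0.002 0 0 -0.44" --pt "0 0.004 0 0 -0.44" --pt "0 0.005 0 0 -0.44" --pt "0 0.006 0 0 -0.44" --pt "0 0.007 0 0 -0.44" --pt "0 0.007 0 0 -0.44"

```text
time_s: 10.62
tcp_pos: [670.2, 69.7, 177.5]
eef_rot: [[-0.023, 1.0, -0.016], [1.0, 0.023, -0.001], [-0.0, -0.016, -1.0]]
ft_force: [-33.6, -3.4, 20.8]
width: 61.3
finger_force: 17.3
```

Firm contact at 34 N. I'll ease off, check, and then lift out.

arm_command --pt "0 -0.003 0 0 -0.44" --pt "0 -0.006 0 0 -0.44" --pt "0 -0.012 0 0 -0.44" --pt "0 -0.012 0 0 -0.44"

```text
time_s: 10.95
tcp_pos: [661.2, 69.4, 177.3]
eef_rot: [[-0.023, 1.0, -0.0], [1.0, 0.023, 0.0], [0.0, -0.0, -1.0]]
ft_force: [0.8, -0.3, -0.1]
width: 61.5
finger_force: 0.0
```

arm_command --pt "0 0 -0.01 0 -0.44" --pt "0 0 -0.03 0 -0.44" --pt "0 0 -0.06 0 -0.44" --pt "0 0 -0.1 0 -0.44" --pt "-0.08 -0.03 -0.14 0 -0.44" --pt "-0.12 -0.03 -0.14 0 -0.44" --pt "-0.12 -0.03 -0.14 0 -0.44" --pt "-0.12 -0.03 -0.14 0 -0.44"

```text
time_s: 11.62
tcp_pos: [634.0, -56.6, 320.5]
eef_rot: [[-0.018, 1.0, 0.005], [1.0, 0.018, -0.003], [-0.003, 0.005, -1.0]]
ft_force: [0.5, 0.3, 0.1]
width: 61.5
finger_force: 0.0
```

```bash
python3 - <<'E'
from h import *
go(0,0,0,0)
c=cam("wrist");a=c["image"]
t=cam("top");b=cv2.resize(t["image"][125:245,205:445],(640,320),interpolation=cv2.INTER_CUBIC)
save(cv2.resize(np.vstack([a,b]),(512,576)),"fin.png")
np.save("w8.npy",{**c,"s":get_state()},allow_pickle=True)
E
```

```text
shift [0.0691, -0.6344, 0.3174] turn 1.05 | at [634.0, -56.6, 320.5] 1.05 F [0.5, 0.3, 0.1] w 61.5 t 11.62 j [-0.27, 0.6, 1.17, -0.0, 1.37, -0.29]
```

View pics/fin.png

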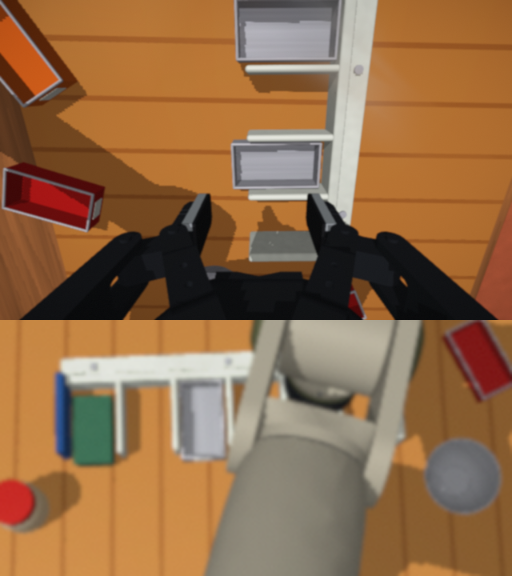

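The final view shows the tray flush against the backboard in the third gap: tin in gap 1, gap 2 empty, tray in gap 3. The parked tray, tin, jar and bowl look undisturbed, and the arm is clear.

```bash
python3 -c "
from station import *
print(close_job())"
```

```text
the job is handed in; nothing more can be done
None
```

I touched dividers 1, 2 and 3 in order from the blue end, then pushed the tray into the third gap until it met the backboard, and handed the job in; the parked tray, tin, jar and bowl were left where they stand.

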